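# Load jar caps into a covered hopper with the loading boat

## Task

Load the two jar caps into the closed cap hopper with the loading boat they are lying in: slide the boat level along its track through the slot in the cover plate until you feel it press on the sprung bar inside, then let its nose tip down gently, without dropping it or touching the edges of the slot, so that both caps slide out onto the hopper floor. Then bring the boat level again and draw it back until it is wholly out of the slot, left lying level on the track; do not ram the boat, and leave the other things on the table where they are.

Things in the scene. Friction and masses are not known exactly. Their poses are not given: they have to be found in the camera images.
- hopper: Closed cap hopper (metal box, clear side panes) with the raised track leading to it; one fixed piece. Origin: on the table below the middle of the cover plate's outer face; x along the track into the hopper, y left, z up. Box x 0 to 222 mm, 136 wide, 226 high, closed on top, inside floor z = 6. Boat slides on two rails, tops z = 115, x = -345 to +32, gap 44; side guides 89 apart, up to z = 127.
- bar_zone (a point): Point in the hopper at x = 62.5, y = 0, z = 108.5 mm. A round bar (12 mm thick, along y, top 0.5 mm below the rail tops) crosses the boat's path near here: its pivot and stop. It is on an adjustable rest: its axis lies anywhere up to 22.5 mm before or behind this point, differently each time, not given: find it by feel. A lower bar on the same rest stops the tipped boat at about 0.78 rad.
- cover: Upright aluminium cover plate, 5 mm thick (hopper x = 0 to 5 mm), origin and axes as the hopper. Its slot is an inverted T: a mouth 94 mm wide from z = 91 to 155 mm (40 mm above the rails), for the boat (rails run through it too), and above it a riser 34 mm wide up to z = 215 mm in which the boat's shank rises as the boat tips. No part of the boat may touch this plate.
- boat: Loose steel boat lying level on the track, nose to the hopper; 0.5 to 0.8 kg, nose-heavy. Origin: in its flat belly plane (z = 115 in the hopper frame when on the rails); x to the nose, z up. Tray x = -30 to +85 mm, 83 wide, 34 high, 3 mm floor, open at the nose. A shank (12 wide, z = 3 to 11) runs back from the tray to the finger rest. Rib under the belly: front face x = -6, 14 deep, runs between the rails.
- boat_nose (a point): Middle of the nose edge, boat x = +85 mm, z = 0. Home: the rib under the boat meets the bar in the hopper, and the boat's origin is then straight above the bar's axis. Its centre of mass is then about 12 to 13 mm ahead of the bar, so when the tail is not held down the boat turns nose-down by itself about the bar's axis (6.5 mm below the boat's origin). Short of home by more than that, it will not tip.
- boat_stern (a point): Middle of the lower rear edge of the tray, boat x = -30 mm, z = 0. If the boat tips while the stern is still in the slot, the tray strikes the plate.
- finger_rest (a point): Finger rest at the tail of the boat: middle of its flat plate's top, boat x = -206, z = 5 mm. Clear space 48 mm along x, 74 mm along y. Front: upright wall (face x = -182, 64 wide, top z = 31), to push. Rear: rim (face x = -230, top z = 15), to pull. Closed fingertips set in it hold the tail down on the rails; as they rise, the tail follows with the fingertips in the corner of plate and wall.
- cap_0: Gold jar cap, 63 mm across, 14 mm high, 12 g, lying flat on the boat's floor. Origin: centre of its underside. Caps slide off the boat once it is tipped by 0.45 to 0.6 rad.
- cap_1: Second such cap, lying on the first. Origin: centre of its underside.
- jar_a: Filled glass jar with cap, 66 mm across, 91 mm high; a bystander. Origin: centre of its underside.
- jar_b: Another such jar; a bystander. Origin: centre of its underside.
- stamp: Wooden hand stamp, 76 mm high; a bystander. Origin: centre of its underside.
- buffer (a joint): How far the boat has pressed the pivot bar inward against its springs, in m: 0 when free, 0.005 when pressed solid; about 2 N to begin, 9.5 N when solid, springs back. It tells nothing of where the bar stands.
- pen: Black marker pen, 138 mm long, lying on the table beside the track; a bystander. Origin: middle of its underside.
- spare_cap: Third, spare jar cap, lying on the table under the track; a bystander, not to be loaded. Origin: centre of its underside.

How it is judged:
By the outcome, as a careful person would: the job done as asked, in the order asked, and still so for the second after the job is handed in, with the robot touching nothing.
It also fails if it takes over 72 s, if anything falls off the work surface, if the arm or the gripper's body presses on something with over 40 N, if the wrist force passes 120 N, or if a joint passes its speed limit or range.

## Robot

A 6-joint arm with a two-finger parallel gripper is mounted at the origin on a cart in front of the work surface, level with it; the furniture and walls round the work are solid. World frame = base frame: x ahead of the robot, y to its left, z up, the work surface at z = 0. Lengths are in mm, angles in rad, forces in N, time in s.
With the tool pointing down it reaches from about 350 to 975 mm from the base axis. Payload 7.1 kg.
Tool frame: the origin (TCP) lies midway between the tips of the shut fingers; the grasp point (between the pads) lies 19 mm behind it (ctrl.grasp_offset is the distance from the TCP to the grasp point, in mm); z points along the fingers, y is the line along which they close (so a half turn about z gives the same grasp; the last joint's range is limited). The gripper opens to 88 mm and grips with 3 to 60 N. Pads are 20 mm wide; open, the fingers measure 115 mm over their backs; the gripper's body (75 mm by 178 mm) begins 61 mm behind the grasp point.
Start: joints at [1.165, 0.423, 1.63, -0, 1.089, -0.019], TCP at [235.734, 578.821, 222.675] pointing down, gripper open.
Joint ranges: [-3, 3], [-0.9, 2.11], [0.09, 2.58], [-1.31, 4.45], [0.11, 2.69], [-2.54, 2.54]. Speed limits (rad/s): [2.39, 2.39, 3.01, 3.14, 3.14, 3.14].

## Interface

Orientations are given as a rotation vector (axis times angle).
In Python, from workcell import ctrl gives the robot as it stands. The module is installed in compiled form; this text tells all that it offers.
- The arm moves only by the tool servo_tool, never from a script. Its argument "rows" is a list of rows, each a list of 7 numbers: the turn, a rotation vector about the tool's x, y, z as a fraction of full scale, then the shift along the tool's x, y, z as a fraction of full scale, then the finger opening in mm, from 0 to 87.8. A call has 1 to 10 rows; each row is the pose to reach, as a shift and turn from the pose commanded when the call began, along the tool's axes at that moment; what a row does not reach only later rows make up. Full scale, the value 1, is 20 cm for a shift and 1.5 rad for a turn. A row lasts 1/8 s, in which the tool goes at most 62.5 mm and 10.7 degrees, less where a joint would pass 70% of its speed; a pose out of reach is approached as far as the arm can. A call with a number of a shift or a turn outside -1 to 1 is refused whole. A call with a gripper value outside its range is refused whole. The fingers move at their own pace and stop on an object; the grip force is fixed at half the most. Time passes only in rows, so rows that repeat a pose let the fingers close. It gives the time, the measured TCP pose, the force, the opening and the grip force at its end, in the units of the state.
- ctrl.get_obs(): the state, without advancing time (a new reading comes with each control period).
- ctrl.get_image(name): name is "side" or "top"; returns (picture, depth): 384x512x3 uint8, red, green, blue; 384x512 float32, mm along the optical axis (not along the pixel's ray), 0 where there is no reading.
- ctrl.camera_info(name): a dict with "intrinsics" (3x3 intrinsics, pixels), "k1" (the pictures are not rectified: a ray, as slopes to the right and down, at radius r is drawn at 1 + k1 r^2 times it, then the intrinsics apply), "R" (3x3) and "t" (3): a world point X has camera coordinates R X + t. Camera axes: x right, y down, z forward; pixel columns grow to the right and rows downward; lengths in mm; the calibration is good to about 2 mm. A picture is of the moment at which its call begins. camera_info takes no time and is no camera call.
- ctrl.close_job(): hands the job in; it is judged then, once.
The state is a dict: "t": time; "qpos": joint angles; "qvel": joint speeds; "joint_torque": joint torques, N m; "ee_pos": TCP position; "orientation": TCP orientation; "ft_force": force on the tool from outside, world axes, zero at the start; "moment": the same for the moment, N m; "width": finger opening in mm; "grasp_force": force on a finger pad.
Only numpy, scipy, OpenCV 4.12 (cv2) and the standard library are available. Lean on these libraries where they do the work, as an engineer would, in place of code of your own. Each camera call takes 0.05 s, during which the arm holds its last target. There are 200 camera calls.

## Working session

There is one attempt and no reset: what is moved stays moved. The work goes in short steps, Python scripts to look and compute and a tool call to move; the robot and the scene stay as the last step left them, time stands still between calls to the robot, and variables do not carry over. Pictures are saved under pics/ and viewed, at most 10 in all, crops included, and the job is handed in when it is done.

Besides the shell and the picture viewer there is one more tool, called as name(argument=value, ...) on one line, values as JSON. servo_tool: Moves the arm, as the interface text tells. Its arguments: {"type":"object","properties":{"rows":{"type":"array","items":{"type":"array","items":{"type":"number"}}}},"required":["rows"]}

```bash
mkdir -p pics
cat > h.py <<'E'
import numpy as np,cv2
from workcell import ctrl
def snap(n,f):
    im,d=ctrl.get_image(n); cv2.imwrite('pics/'+f+'.png',im[:,:,::-1]); np.save(f+'.npy',d); return im,d
def world(n,u,v,z):
    c=ctrl.camera_info(n);K=np.array(c['intrinsics']);k=c['k1']
    p=cv2.undistortPoints(np.array([[[u,v]]],float),K,np.array([k,0,0,0.]))[0,0]
    return np.array(c['R']).T@(np.array([p[0]*z,p[1]*z,z])-np.array(c['t']))
def proj(n,X):
    c=ctrl.camera_info(n);R=np.array(c['R'])
    return cv2.projectPoints(np.array(X,float).reshape(-1,3),cv2.Rodrigues(R)[0],np.array(c['t'],float),np.array(c['intrinsics'],float),np.array([c['k1'],0,0,0.]))[0][:,0]
E
python3 - <<'E'
from h import *
for n in('top','side'):
    im,d=snap(n,n+'0'); cv2.imwrite('pics/'+n+'0.png',cv2.resize(im[:,:,::-1],(800,600)))
    c=ctrl.camera_info(n); print(n,c, -np.array(c['R']).T@c['t'])
print(ctrl.get_obs())
E
```

```text
top {'intrinsics': array([[391.79718466,   0.        , 254.2187297 ],
       [  0.        , 391.79718466, 189.63025819],
       [  0.        ,   0.        ,   1.        ]]), 'k1': 0.04445908800817469, 'R': array([[ 0.00295498, -0.99996196,  0.0082059 ],
       [-0.98590131, -0.00428611, -0.16727296],
       [ 0.16730177, -0.00759592, -0.98587647]]), 't': array([  79.77928037,  525.19695899, 1062.94908144])} [ 339.72335941   90.10137788 1135.13308023]
side {'intrinsics': array([[383.65403239,   0.        , 250.41502141],
       [  0.        , 383.65403239, 185.20193902],
       [  0.        ,   0.        ,   1.        ]]), 'k1': -0.05533398034712316, 'R': array([[ 2.06010838e-01, -9.78549665e-01, -2.95960755e-04],
       [-6.25309067e-01, -1.31411605e-01, -7.69233099e-01],
       [ 7.52693899e-01,  1.58655422e-01, -6.38968193e-01]]), 't': array([-28.79226456, 417.34817803, 773.54732985])} [-315.3412375   -96.05774509  815.30165047]
{'t': 0.1, 'qpos': array([ 1.16497932e+00,  4.23753814e-01,  1.63053192e+00,  9.70187214e-06,
        1.08861153e+00, -1.89889151e-02]), 'qvel': array([ 1.73697990e-05, -1.17768628e-03, -3.13777308e-03,  3.63652582e-04,
        5.57354741e-04,  1.00495892e-03]), 'joint_torque': array([-6.09866129e-04, -5.45609021e+01, -2.74321890e+01,  6.45096763e-02,
        1.88547769e-02, -7.82365328e-05]), 'ee_pos': array([235.56872713, 578.40971008, 222.01813799]), 'orientation': array([-6.03799113e-01, -3.08273358e+00,  2.00020266e-03]), 'ft_force': array([ 0.29270838, -0.24564042,  0.1567066 ]), 'moment': array([-0.04584232, -0.06159323,  0.00533779]), 'grasp_force': 0.0, 'width': 88.15778581542025}
```

View pics/top0.png

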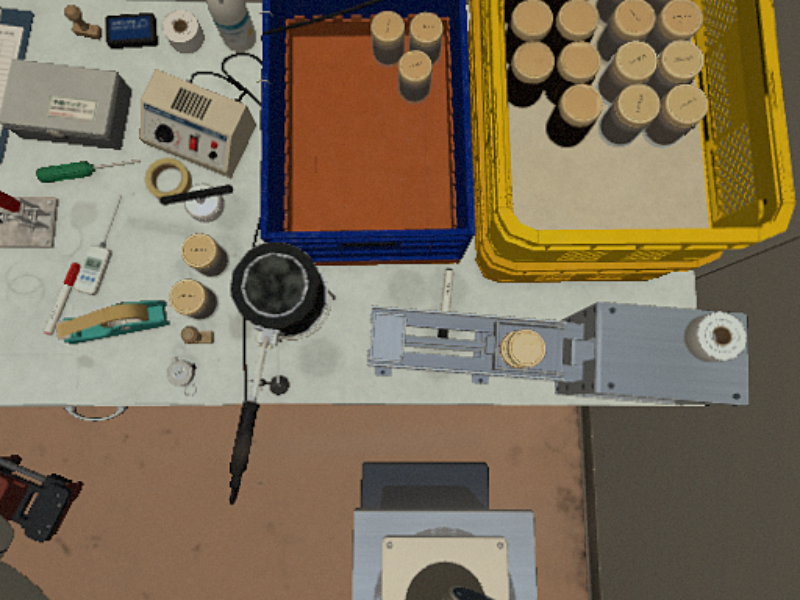

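View pics/side0.png

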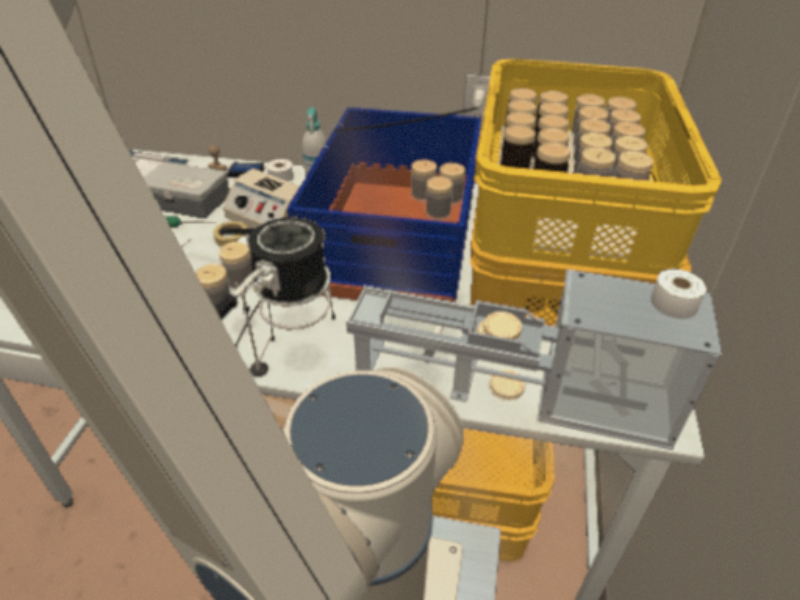

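The top view shows the track running right (world -y) from about (370,340) to the hopper at (580,350). The boat with its caps is at about (520,348), and the pot on its stand is at (280,290). I'll enlarge the track next.

Run:
```python
from h import *
im=cv2.imread('pics/top0.png'); 
c=ctrl.get_image('top')[0][:,:,::-1][185:262,228:488]
cv2.imwrite('pics/c1.png',cv2.resize(c,(780,231),interpolation=cv2.INTER_CUBIC))
c=ctrl.get_image('side')[0][:,:,::-1][165:295,215:465]
cv2.imwrite('pics/c2.png',cv2.resize(c,(800,416),interpolation=cv2.INTER_CUBIC))
```

```text
(no output)
```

View pics/c1.png

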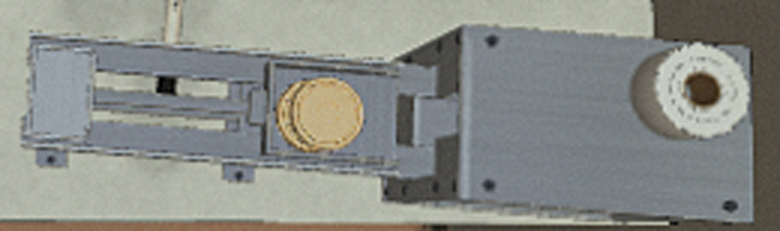

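View pics/c2.png

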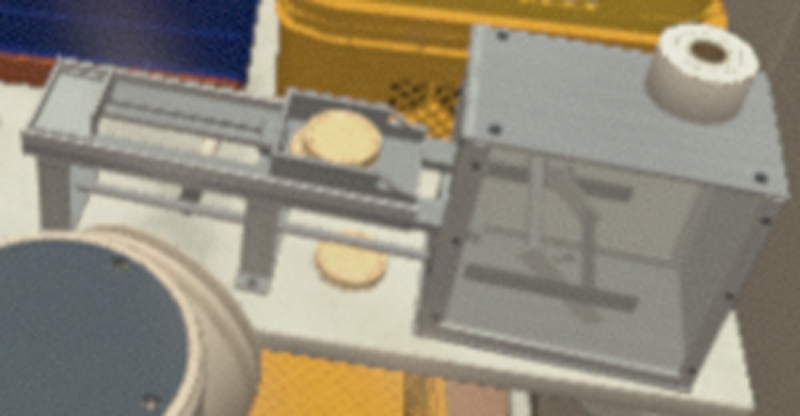

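The crops show the finger rest at top-crop (27-92, 45-137). The tray runs from x=268 to x=400, and the hopper top corners are at (462,27), (463,201), (750,46) and (752,220). I'll fit the hopper and boat poses to these points.

```bash
cat >> h.py <<'E'
def H2W(p,X):
    X=np.array(X,float).reshape(-1,3);c,s=np.cos(p[2]),np.sin(p[2])
    return np.c_[p[0]+c*X[:,0]-s*X[:,1],p[1]+s*X[:,0]+c*X[:,1],X[:,2]]
E
python3 - <<'E'
from h import *
from scipy.optimize import least_squares
T=[((0,68,226),(462,27)),((0,-68,226),(463,201)),((222,68,226),(750,46)),((222,-68,226),(752,220))]
S=[((0,68,226),(473,27)),((0,-68,226),(462,135)),((222,-68,226),(785,195)),((0,-68,0),(418,333)),((222,-68,0),(690,388))]
XT=[a for a,_ in T];uT=np.array([b for _,b in T])/3+[228,185]
XS=[a for a,_ in S];uS=np.array([b for _,b in S])/3.2+[215,165]
fT=lambda p:(proj('top',H2W(p,XT))-uT).ravel()
fS=lambda p:(proj('side',H2W(p,XS))-uS).ravel()
for f in(fT,fS,lambda p:np.r_[fT(p),fS(p)]):
    r=least_squares(f,[330,-50,-1.57]);print(r.x.round(4),r.fun.round(1))
p=r.x
d=np.load('top0.npy')
# depth points into hopper frame
def toH(u,v):
    dz=np.median(d[int(v)-1:int(v)+2,int(u)-1:int(u)+2]);w=world('top',u,v,dz);c,s=np.cos(p[2]),np.sin(p[2]);q=w[:2]-p[:2]
    return np.round([c*q[0]+s*q[1],-s*q[0]+c*q[1],w[2]],1)
for n,(a,b) in dict(hop=(600,120),rest=(60,90),plate=(60,110),cap=(325,115),nosefloor=(380,110)).items(): print(n,toH(a/3+228,b/3+185))
for x in(30,92,268,400):
  # plane-intersect: x pixel at v=~95, find hopper x with z=120 projecting there
  best=min(np.arange(-400,50,.5),key=lambda X:abs((proj('top',H2W(p,[X,0,118]))[0,0]-228)*3-x));print(x,best)
# project tail outline
uv=(proj('top',H2W(p,[[-345,0,115],[-345,44,127],[-345,-44,127],[0,44.5,127],[0,-44.5,127]]))-[228,185])*3;print(uv.round())
E
```

```text
[ 418.1969 -211.1673   -1.6317] [-0.6 -0.5 -1.3  0.2  0.1 -0.6  1.7  0.8]
[ 421.8742 -210.5243   -1.6305] [-0.7 -1.9 -0.  -0.2  2.1 -0.8 -2.   0.6  0.3  1.1]
[ 419.7305 -210.7093   -1.6329] [-0.7 -1.1 -1.6 -0.5 -0.1 -1.2  1.4  0.2 -0.5 -1.4 -0.   0.5  2.4  0.1
 -2.   1.3  0.4  2. ]
hop [107.5  -0.  225.8]
rest [-309.9    6.2  118.8]
plate [-308.8  -11.2  119.9]
cap [-85.3  -2.6 144. ]
nosefloor [-32.5   7.5 117.4]
30 -335.5
92 -281.5
268 -129.0Traceback (most recent call last):
  File "<stdin>", line 20, in <module>
  File "<stdin>", line 20, in <lambda>
  File "h.py", line 10, in proj
    c=ctrl.camera_info(n);R=np.array(c['R'])
ValueError: time passes only in moves, steps and waits
```

```bash
cat > m.py <<'E'
from h import *
def cloud(n,d,p,box):
    i=ctrl.camera_info(n);K=np.array(i['intrinsics'],float);R=np.array(i['R']);t=np.array(i['t'])
    v,u=np.mgrid[0:384,0:512];uv=np.stack([u,v],-1).reshape(-1,1,2).astype(float)
    q=cv2.undistortPoints(uv,K,np.array([i['k1'],0,0,0.]))[:,0];z=d.reshape(-1)
    W=(np.c_[q*z[:,None],z]-t)@R
    c,s=np.cos(p[2]),np.sin(p[2]);q=W[:,:2]-p[:2]
    H=np.c_[c*q[:,0]+s*q[:,1],-s*q[:,0]+c*q[:,1],W[:,2]]
    m=(z>0)&np.all((H>[b[0] for b in box])&(H<[b[1] for b in box]),1)
    return H[m]
P=[418.8,-211,-1.632]
E
python3 - <<'E'
from m import *
d=np.load('top0.npy')
H=cloud('top',d,P,[(-360,10),(-70,70),(60,180)])
for lo in range(-352,0,8):
    m=H[(H[:,0]>=lo)&(H[:,0]<lo+8)]
    r=m[abs(m[:,1])<25]; g=m[m[:,2]>108]
    print(lo,'z med %.0f max %.0f'%(np.median(r[:,2]) if len(r) else 0,r[:,2].max() if len(r) else 0),'y',g[:,1].min().round(),g[:,1].max().round() if len(g) else '') if len(g) else 0
for n in('top','side'):
    h=cloud(n,np.load(n+'0.npy'),P,[(-5,230),(-90,90),(220,232)]);print(n,np.percentile(h,[1,50,99],0).round(1).tolist())
w=cloud('top',d,[0,0,0],[(-200,900),(-400,800),(60,400)])
# obstacles tall near track: print max z on grid
for X in range(300,700,50): print(X,[int(max([0,*w[(w[:,0]>=X)&(w[:,0]<X+50)&(w[:,1]>=Y)&(w[:,1]<Y+50)][:,2]])) for Y in range(-300,700,50)])
E
```

```text
-344 z med 128 max 133 y -42.0 55.0
-336 z med 120 max 131 y -41.0 55.0
-328 z med 119 max 124 y -42.0 56.0
-320 z med 119 max 123 y -42.0 56.0
-312 z med 119 max 124 y -42.0 56.0
-304 z med 119 max 122 y -42.0 54.0
-296 z med 119 max 123 y -43.0 55.0
-288 z med 143 max 148 y -43.0 56.0
-280 z med 121 max 129 y -43.0 56.0
-272 z med 122 max 129 y -42.0 54.0
-264 z med 123 max 129 y -42.0 55.0
-256 z med 124 max 129 y -43.0 55.0
-248 z med 121 max 127 y -43.0 55.0
-240 z med 120 max 128 y -43.0 54.0
-232 z med 123 max 127 y -42.0 54.0
-224 z med 124 max 128 y -44.0 55.0
-216 z med 121 max 129 y -44.0 55.0
-208 z med 120 max 127 y -43.0 53.0
-200 z med 122 max 128 y -43.0 53.0
-192 z med 123 max 128 y -44.0 54.0
-184 z med 125 max 129 y -44.0 54.0
-176 z med 124 max 129 y -44.0 52.0
-168 z med 124 max 127 y -43.0 53.0
-160 z med 124 max 131 y -45.0 54.0
-152 z med 117 max 136 y -44.0 54.0
-144 z med 131 max 150 y -44.0 52.0
-136 z med 145 max 151 y -44.0 53.0
-128 z med 119 max 134 y -45.0 53.0
-120 z med 130 max 148 y -45.0 54.0
-112 z med 143 max 148 y -44.0 52.0
-104 z med 144 max 1
[... 574 characters left out ...]
]]
300 [228, 0, 0, 0, 0, 0, 0, 0, 0, 0, 0, 211, 215, 0, 0, 0, 0, 0, 0, 0]
350 [229, 230, 147, 153, 151, 129, 130, 129, 129, 0, 0, 202, 205, 0, 0, 0, 0, 0, 0, 0]
400 [229, 229, 146, 148, 150, 129, 129, 147, 133, 0, 98, 200, 153, 0, 75, 74, 0, 0, 0, 0]
450 [229, 231, 150, 151, 150, 129, 131, 148, 133, 0, 202, 203, 202, 0, 92, 93, 105, 106, 88, 63]
500 [356, 358, 357, 357, 356, 0, 0, 0, 0, 0, 203, 201, 203, 0, 94, 93, 102, 77, 0, 0]
550 [360, 359, 358, 358, 358, 355, 215, 216, 217, 216, 217, 216, 202, 86, 93, 93, 0, 0, 0, 0]
600 [206, 209, 206, 206, 359, 355, 216, 216, 214, 211, 0, 217, 0, 80, 94, 92, 0, 0, 0, 0]
650 [206, 206, 207, 206, 358, 357, 0, 0, 0, 0, 0, 218, 212, 0, 0, 69, 67, 0, 0, 0]
```

Run:
```python
from m import *
for n in('top','side'):
    H=cloud(n,np.load(n+'0.npy'),P,[(-360,10),(-70,70),(60,180)])
    w=H[(H[:,0]<-270)&(H[:,2]>138)];print(n,'wall',len(w),np.percentile(w,[3,25,50,75,97],0).round(1).tolist())
    w=H[(H[:,0]<-330)&(H[:,2]>126)];print('rim',len(w),np.percentile(w,[3,25,50,75,97],0).round(1).tolist())
    for a,b in((-280,-150),(-280,-215),(-215,-150),(-130,-30)):
        w=H[(H[:,0]>a)&(H[:,0]<b)&(H[:,2]>(124 if a<-140 else 139))]
        L=w[w[:,1]>30];R=w[w[:,1]<-30]
        print(a,b,len(L),np.percentile(L[:,1],[5,50,95]).round(1) if len(L) else '',len(R),np.percentile(R[:,1],[5,50,95]).round(1)if len(R) else '')
    w=H[(H[:,0]>-130)&(H[:,0]<-40)&(H[:,2]>141)&(abs(H[:,1])<36)];print('cap',w.mean(0).round(1))
    w=H[(H[:,0]>-160)&(H[:,0]<-120)&(H[:,2]>144)&(abs(H[:,1])<30)];print('sternwall',len(w),np.percentile(w,[3,50,97],0).round(1).tolist())
```

```text
top wall 42 [[-286.3, -23.3, 140.5], [-285.5, -11.3, 143.6], [-284.4, 4.9, 144.7], [-283.4, 20.9, 146.0], [-282.6, 33.7, 147.9]]
rim 52 [[-338.3, -39.0, 126.1], [-337.2, -14.1, 127.0], [-336.1, 2.1, 128.4], [-335.3, 26.1, 129.9], [-333.0, 49.1, 133.2]]
-280 -150 67 [50.9 53.  55.1] 72 [-43.6 -41.8 -39.8]
-280 -215 32 [51.6 53.6 55.5] 36 [-43.1 -41.6 -39.6]
-215 -150 35 [50.4 52.6 54.5] 36 [-43.7 -42.2 -40.4]
-130 -30 68 [39.1 41.2 43.6] 68 [-37.1 -35.3 -33. ]
cap [-85.5  -2.2 144.3]
sternwall 44 [[-135.4, -28.7, 145.1], [-133.4, -2.8, 147.8], [-131.1, 27.9, 150.7]]
side wall 37 [[-287.4, -26.0, 139.2], [-285.5, -15.1, 141.3], [-284.5, 2.1, 144.6], [-283.8, 19.6, 145.7], [-283.4, 33.0, 148.1]]
rim 32 [[-338.7, -36.5, 126.1], [-337.6, -20.3, 127.5], [-337.2, 2.9, 128.3], [-336.1, 23.8, 130.2], [-334.5, 52.4, 131.3]]
-280 -150 67 [48.4 51.1 55.4] 79 [-45.9 -43.2 -40.4]
-280 -215 34 [48.8 52.  55.5] 39 [-45.2 -43.  -40.4]
-215 -150 33 [48.2 50.4 54.1] 40 [-46.  -43.7 -41.2]
-130 -30 114 [37.1 40.1 43.1] 117 [-38.9 -36.7 -34.4]
cap [-85.3  -3.2 144.4]
sternwall 30 [[-136.4, -28.1, 146.2], [-134.0, -1.0, 147.9], [-131.6, 28.2, 150.7]]
```

Run:
```python
from m import *
P=[419.7,-211,-1.649]
print(H2W(P,[[-310.5,0,120],[-300,0,120]]).round(1))
for n in('top','side'):
    H=cloud(n,np.load(n+'0.npy'),P,[(-360,10),(-70,70),(60,180)])
    for a,b in((-280,-215),(-215,-150),(-130,-30)):
        w=H[(H[:,0]>a)&(H[:,0]<b)&(H[:,2]>(124 if a<-140 else 139))]
        print(n,a,np.median(w[w[:,1]>30][:,1]).round(1),np.median(w[w[:,1]<-30][:,1]).round(1))
    w=cloud(n,np.load(n+'0.npy'),[0,0,0],[(300,560),(120,260),(80,400)])
    for X in range(300,560,20):
        q=w[(w[:,0]>=X)&(w[:,0]<X+20)&(w[:,2]>150)]; print(n,X,len(q) and q[:,1].min().round())
```

```text
[[444.   98.6 120. ]
 [443.1  88.1 120. ]]
top -280 48.3 -46.5
top -215 48.4 -46.2
top -130 39.0 -37.1
top 300 0
top 320 0
top 340 0
top 360 0
top 380 0
top 400 0
top 420 0
top 440 237.0
top 460 219.0
top 480 210.0
top 500 205.0
top 520 205.0
top 540 208.0
side -280 46.9 -48.0
side -215 46.6 -47.8
side -130 37.8 -39.1
side 300 0
side 320 0
side 340 0
side 360 0
side 380 0
side 400 0
side 420 0
side 440 232.0
side 460 217.0
side 480 209.0
side 500 206.0
side 520 206.0
side 540 210.0
```

servo_tool(rows=[[0,0,-0.205,0,0,-0.4,0],[0,0,-0.205,0,0,-0.4,0],[0,0,-0.205,0,0,-0.4,0],[0,0,-0.205,0,0,-0.4,0],[0,0,-0.205,0,0,-0.4,0]])

```text
t: 0.82
ee_pos: [235.4, 578.1, 301.0]
orientation: [-0.127, -3.138, 0.004]
ft_force: [0.0, 0.5, -0.7]
width: 41.4
grasp_force: 0.0
```

servo_tool(rows=[[0,0,0,-0.615,-1,0,0],[0,0,0,-0.615,-1,0,0],[0,0,0,-0.615,-1,0,0],[0,0,0,-0.615,-1,0,0],[0,0,0,-0.615,-1,0,0]])

```text
t: 1.45
ee_pos: [343.2, 367.1, 302.0]
orientation: [-0.132, -3.138, 0.002]
ft_force: [-0.2, 1.1, 0.2]
width: 0.7
grasp_force: 0.0
```

servo_tool(rows=[[0,0,0,-0.615,-1,0,0],[0,0,0,-0.615,-1,0,0],[0,0,0,-0.615,-1,0,0],[0,0,0,-0.615,-1,0,0],[0,0,0,-0.615,-1,0,0]])

```text
t: 2.08
ee_pos: [450.2, 159.2, 302.1]
orientation: [-0.131, -3.138, 0.0]
ft_force: [0.4, 0.7, -0.2]
width: 0.2
grasp_force: 0.0
```

servo_tool(rows=[[0,0,0,0,-0.3,0,0],[0,0,0,0,-0.3,0,0],[0,0,0,0,-0.3,0.5,0],[0,0,0,0,-0.3,0.5,0],[0,0,0,0,-0.3,0.5,0],[0,0,0,0,-0.3,0.5,0]])

```text
t: 2.82
ee_pos: [445.4, 102.1, 203.7]
orientation: [0.123, 3.138, 0.001]
ft_force: [-0.1, 0.3, 0.2]
width: 0.4
grasp_force: 0.0
```

Run:
```python
from h import *
o=ctrl.get_obs();print({k:np.round(v,3).tolist() for k,v in o.items()})
im,d=snap('side','side1')
im2,d2=snap('top','top1')
a=cv2.resize(im[150:270,200:400],(800,480),interpolation=cv2.INTER_CUBIC)
cv2.imwrite('pics/s1.png',a[:,:,::-1])
```

```text
{'t': 2.825, 'qpos': [0.199, 0.201, 2.006, 0.0, 0.932, -1.294], 'qvel': [-0.01, -0.022, -0.011, -0.002, -0.006, -0.004], 'joint_torque': [0.074, -35.688, -22.877, 0.013, 0.103, 0.016], 'ee_pos': [445.362, 102.099, 203.736], 'orientation': [0.123, 3.138, 0.001], 'ft_force': [-0.13, 0.301, 0.189], 'moment': [0.04, 0.033, 0.013], 'grasp_force': 0.0, 'width': 0.376}
```

View pics/s1.png

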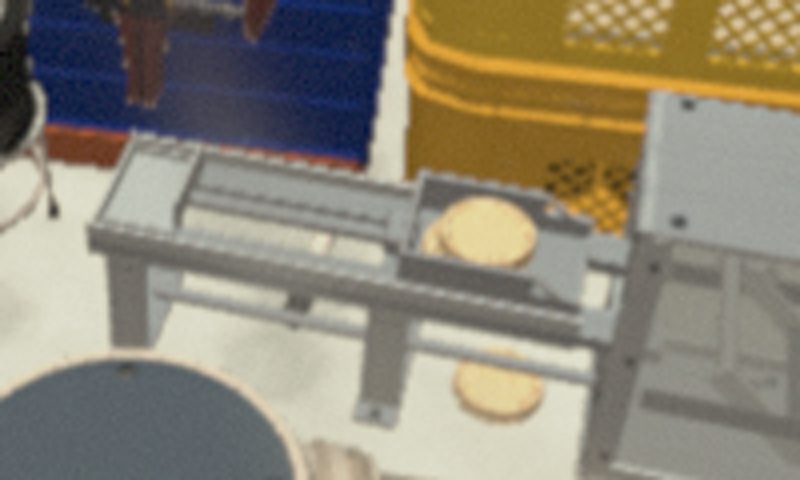

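The closed fingertips are at crop (143,105), above the finger rest, whose plate runs about (110-185, 150-225). I'll correct by a few mm and come down to just above the plate.

servo_tool(rows=[[0,0,0,0.006,-0.018,0,0],[0,0,0,0.006,-0.018,0.2,0],[0,0,0,0.006,-0.018,0.365,0],[0,0,0,0.006,-0.018,0.365,0],[0,0,0,0.006,-0.018,0.365,0]])

```text
t: 3.55
ee_pos: [443.9, 97.3, 130.9]
orientation: [0.125, 3.138, 0.001]
ft_force: [-0.1, 0.4, 0.9]
width: 0.4
grasp_force: 0.0
```

Run:
```python
from h import *
o=ctrl.get_obs();print({k:np.round(v,3).tolist() for k,v in o.items() if k in('ee_pos','ft_force','qpos')})
im,d=snap('side','side2')
print(proj('side',o['ee_pos']))
a=cv2.resize(im[160:230,205:305],(800,560),interpolation=cv2.INTER_CUBIC)
cv2.imwrite('pics/s2.png',a[:,:,::-1])
```

```text
{'qpos': [0.19, 0.321, 2.065, 0.0, 0.754, -1.302], 'ee_pos': [443.907, 97.341, 130.902], 'ft_force': [-0.068, 0.402, 0.864]}
[[238.37123694 194.90190035]]
```

View pics/s2.png

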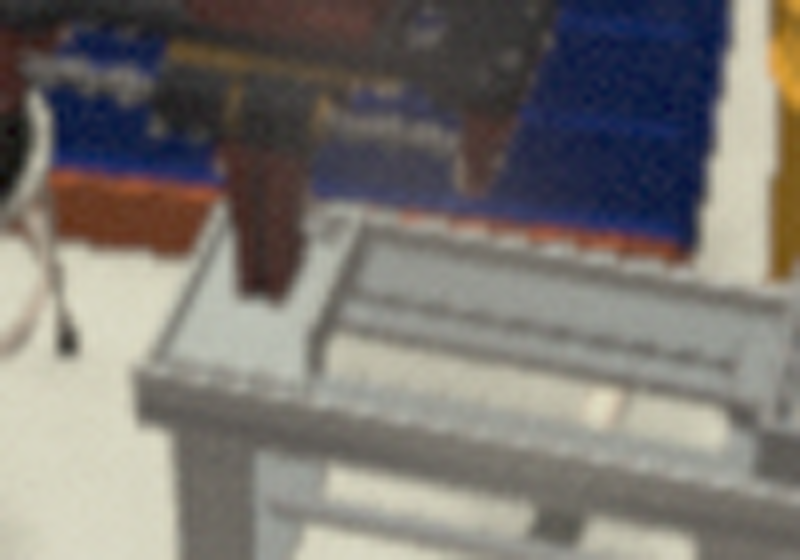

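The tip at crop (265,297) sits between the rim (about x=190) and the wall (about x=330). A second dark piece hangs at (490,180), so I'll check its 3D position.

Run:
```python
from m import *
P=[419.7,-211,-1.649]
d=np.load('side2.npy')
for u,v in((490,150),(485,178),(450,40),(265,270),(265,200),(100,20),(20,60),(600,40)):
    U,V=u/8+205,v/8+160
    w=world('side',U,V,d[int(round(V)),int(round(U))]);print((u,v),w.round())
h=cloud('side',d,[0,0,0],[(360,520),(-60,230),(126,260)])
for z in range(126,260,8):
    q=h[(h[:,2]>=z)&(h[:,2]<z+8)&(h[:,1]>-25)];print(z,np.round([q[:,0].min(),q[:,0].max(),q[:,1].min(),q[:,1].max()]) if len(q) else 0, len(q))
```

```text
(490, 150) [413.  18. 224.]
(485, 178) [414.  19. 212.]
(450, 40) [428.  33. 253.]
(265, 270) [432.  95. 146.]
(265, 200) [433.  95. 175.]
(100, 20) [422. 143. 248.]
(20, 60) [422. 170. 229.]
(600, 40) [605.   7. 128.]
126 [386. 516. -24. 230.] 202
134 [410. 507.  70. 229.] 66
142 [407. 499.  70. 230.] 74
150 [429. 496.  87. 229.] 44
158 [431. 501.  86. 230.] 44
166 [428. 496.  85. 230.] 51
174 [430. 493.  84. 230.] 42
182 [430. 492.  83. 230.] 48
190 [430. 519.  83. 230.] 47
198 [433. 519. 105. 229.] 46
206 [404. 461.  16. 180.] 14
214 [402. 463.  14. 180.] 83
222 [402. 478.  18. 179.] 220
230 [403. 463.   9. 186.] 161
238 [403. 465.   7. 185.] 130
246 [402. 480.   7. 187.] 536
254 [406. 480.  11. 185.] 187
```

servo_tool(rows=[[0,0,0,0,0,0.03,0],[0,0,0,0,0,0.04,0],[0,0,0,0,0,0.045,0],[0,0,0,0,0,0.045,0]])

```text
t: 4.1
ee_pos: [443.0, 97.3, 120.7]
orientation: [-0.125, -3.139, 0.0]
ft_force: [0.5, 0.7, 0.0]
width: 0.5
grasp_force: 0.0
```

servo_tool(rows=[[0,0,0,0,0,0.005,0],[0,0,0,0,0,0.005,0],[0,0,0,0,0,0.005,0]])

```text
t: 4.47
ee_pos: [443.2, 97.3, 119.9]
orientation: [0.125, 3.139, 0.0]
ft_force: [-0.6, 0.5, 5.8]
width: 0.6
grasp_force: 2.6
```

servo_tool(rows=[[0,0,0,0,0,0.005,0],[0,0,0,0,0,0.005,0],[0,0,0,0,0,0.005,0]])

```text
t: 4.85
ee_pos: [443.2, 97.3, 119.8]
orientation: [0.125, 3.139, 0.0]
ft_force: [-4.3, -0.5, 18.8]
width: 0.7
grasp_force: 9.3
```

servo_tool(rows=[[0,0,0,0,0,-0.003,0],[0,0,0,0,-0.02,-0.003,0],[0,0,0,0,-0.03,-0.003,0],[0,0,0,0,-0.035,-0.003,0],[0,0,0,0,-0.035,-0.003,0]])

```text
t: 5.48
ee_pos: [443.7, 90.9, 119.9]
orientation: [0.125, 3.137, 0.002]
ft_force: [0.2, 2.8, 6.6]
width: 0.5
grasp_force: 3.1
```

servo_tool(rows=[[0,0,0,0,-0.01,0,0],[0,0,0,0,-0.02,0,0],[0,0,0,0,-0.02,0,0]])

```text
t: 5.85
ee_pos: [443.5, 86.9, 119.9]
orientation: [0.125, 3.136, 0.002]
ft_force: [0.8, 1.8, 5.6]
width: 0.7
grasp_force: 3.0
```

servo_tool(rows=[[0,0,0,0,-0.01,0,0],[0,0,0,0,-0.02,0,0],[0,0,0,0,-0.02,0,0]])

```text
t: 6.22
ee_pos: [443.2, 83.2, 119.9]
orientation: [0.125, 3.136, 0.003]
ft_force: [0.4, 5.0, 6.0]
width: 0.7
grasp_force: 4.3
```

servo_tool(rows=[[0,0,0,0,-0.01,0,0],[0,0,0,0,-0.02,0,0],[0,0,0,0,-0.03,0,0],[0,0,0,0,-0.04,0,0],[0,0,0,0,-0.05,0,0],[0,0,0,0,-0.05,0,0]])

```text
t: 6.98
ee_pos: [442.4, 73.2, 119.9]
orientation: [0.125, 3.136, 0.003]
ft_force: [-0.2, 4.2, 6.0]
width: 0.4
grasp_force: 4.3
```

```bash
cat > b.py <<'E'
from m import *
P=[419.7,-211,-1.649]
def where(f):
    o=ctrl.get_obs();im,d=snap('side',f)
    H=cloud('side',d,P,[(-230,10),(-50,50),(135,160)])
    # far-left tray side wall top + cap
    w=H[(H[:,2]>142)&(abs(H[:,1])<37)];
    s=H[(abs(abs(H[:,1])-40)<4)&(H[:,2]>141)]
    q=o['ee_pos'][:2]-P[:2];c,si=np.cos(P[2]),np.sin(P[2])
    print('tcp hopper',(c*q[0]+si*q[1]).round(1),(-si*q[0]+c*q[1]).round(1),o['ee_pos'][2].round(1),'F',o['ft_force'].round(1),'q',o['qpos'].round(2))
    print('sidewall x',np.percentile(s[:,0],[2,98]).round(1),'y',np.median(s[s[:,1]>0][:,1]).round(1),np.median(s[s[:,1]<0][:,1]).round(1),'interior z>142',np.percentile(w[:,0],[2,98]).round(1),w.mean(0).round(1))
E
python3 -c "
import b
b.where('side3')"
python3 - <<'E'
import numpy as np
from m import *
H=cloud('side',np.load('side2.npy'),[419.7,-211,-1.649],[(-230,10),(-50,50),(135,160)])
w=H[(H[:,2]>142)&(abs(H[:,1])<37)];s=H[(abs(abs(H[:,1])-40)<4)&(H[:,2]>141)]
print(np.percentile(s[:,0],[2,98]),np.percentile(w[:,0],[2,98]),w.mean(0))
E
```

```text
tcp hopper -285.1 0.5 119.9 F [-0.2  4.2  6. ] q [ 0.14  0.33  2.08  0.    0.72 -1.36]
sidewall x [-120.6  -30.9] y 37.8 -39.6 interior z>142 [-122.6  -41.9] [-76.3   0.4 145.1]
[-133.15808457  -45.96936984] [-135.15613659  -50.76885552] [-89.08007189  -0.37469589 145.14642711]
```

servo_tool(rows=[[0,0,0,0,-0.015,0,0],[0,0,0,0,-0.04,0,0],[0,0,0,0,-0.07,0,0],[0,0,0,0,-0.1,0,0],[0,0,0,0,-0.13,0,0],[0,0,0,0,-0.16,0,0],[0,0,0,0,-0.19,0,0],[0,0,0,0,-0.22,0,0],[0,0,0,0,-0.24,0,0],[0,0,0,0,-0.25,0,0]])

```text
t: 8.28
ee_pos: [438.4, 23.3, 119.9]
orientation: [0.126, 3.136, 0.003]
ft_force: [0.7, 6.6, 5.5]
width: 0.3
grasp_force: 5.0
```

servo_tool(rows=[[0,0,0,0,-0.015,0.001,0],[0,0,0,0,-0.04,0.001,0],[0,0,0,0,-0.07,0.001,0],[0,0,0,0,-0.1,0.001,0],[0,0,0,0,-0.13,0.001,0],[0,0,0,0,-0.16,0.001,0],[0,0,0,0,-0.19,0.001,0],[0,0,0,0,-0.22,0.001,0],[0,0,0,0,-0.24,0.001,0],[0,0,0,0,-0.25,0.001,0]])

```text
t: 9.52
ee_pos: [434.5, -26.5, 119.9]
orientation: [0.126, 3.136, 0.003]
ft_force: [0.4, 9.0, 10.0]
width: 0.3
grasp_force: 6.4
```

```bash
python3 -c "
import b
b.where('side4')"
```

```text
tcp hopper -185.1 0.4 119.9 F [ 0.4  9.  10. ] q [-0.09  0.32  2.11  0.    0.71 -1.58]
sidewall x [-21.9  -0.2] y 38.0 -39.9 interior z>142 [-192.2    1.8] [-92.2  -2.1 147.9]
```

servo_tool(rows=[[0,0,0,0,-0.01,0,0],[0,0,0,0,-0.025,0,0],[0,0,0,0,-0.04,0,0],[0,0,0,0,-0.05,0,0],[0,0,0,0,-0.05,0,0]])

```text
t: 10.2
ee_pos: [433.7, -36.5, 119.9]
orientation: [0.126, 3.136, 0.002]
ft_force: [0.8, 7.0, 9.5]
width: 0.4
grasp_force: 6.1
```

servo_tool(rows=[[0,0,0,0,-0.01,0,0],[0,0,0,0,-0.025,0,0],[0,0,0,0,-0.04,0,0],[0,0,0,0,-0.05,0,0],[0,0,0,0,-0.05,0,0]])

```text
t: 10.82
ee_pos: [432.9, -46.5, 119.9]
orientation: [0.126, 3.136, 0.002]
ft_force: [1.3, 7.6, 10.1]
width: 0.4
grasp_force: 6.2
```

servo_tool(rows=[[0,0,0,0,-0.01,0,0],[0,0,0,0,-0.025,0,0],[0,0,0,0,-0.04,0,0],[0,0,0,0,-0.05,0,0],[0,0,0,0,-0.05,0,0]])

```text
t: 11.45
ee_pos: [432.1, -56.5, 119.9]
orientation: [0.126, 3.136, 0.002]
ft_force: [0.0, 7.6, 11.0]
width: 0.3
grasp_force: 6.4
```

servo_tool(rows=[[0,0,0,0,-0.005,0,0],[0,0,0,0,-0.01,0,0],[0,0,0,0,-0.015,0,0]])

```text
t: 11.82
ee_pos: [431.8, -59.2, 119.9]
orientation: [0.126, 3.136, 0.003]
ft_force: [1.4, 9.4, 11.4]
width: 0.6
grasp_force: 6.9
```

servo_tool(rows=[[0,0,0,0,-0.005,0,0],[0,0,0,0,-0.01,0,0],[0,0,0,0,-0.015,0,0]])

```text
t: 12.2
ee_pos: [431.5, -62.2, 119.9]
orientation: [0.126, 3.137, 0.003]
ft_force: [1.3, 10.0, 10.3]
width: 0.2
grasp_force: 6.9
```

servo_tool(rows=[[0,0,0,0,-0.005,0,0],[0,0,0,0,-0.01,0,0],[0,0,0,0,-0.015,0,0]])

```text
t: 12.58
ee_pos: [431.3, -65.2, 119.9]
orientation: [0.126, 3.137, 0.003]
ft_force: [0.5, 9.8, 11.3]
width: 0.3
grasp_force: 6.9
```

servo_tool(rows=[[0,0,0,0,-0.005,0,0],[0,0,0,0,-0.01,0,0],[0,0,0,0,-0.015,0,0]])

```text
t: 12.95
ee_pos: [431.1, -68.2, 119.9]
orientation: [0.126, 3.137, 0.003]
ft_force: [0.4, 10.0, 10.5]
width: 0.5
grasp_force: 7.0
```

servo_tool(rows=[[0,0,0,0,-0.005,0,0],[0,0,0,0,-0.01,0,0],[0,0,0,0,-0.015,0,0]])

```text
t: 13.32
ee_pos: [430.8, -71.2, 119.9]
orientation: [0.126, 3.137, 0.003]
ft_force: [1.1, 9.6, 11.4]
width: 0.4
grasp_force: 7.0
```

servo_tool(rows=[[0,0,0,0,-0.005,0,0],[0,0,0,0,-0.01,0,0],[0,0,0,0,-0.015,0,0]])

```text
t: 13.7
ee_pos: [430.6, -74.2, 119.9]
orientation: [0.126, 3.137, 0.003]
ft_force: [0.4, 10.2, 10.6]
width: 0.3
grasp_force: 7.0
```

servo_tool(rows=[[0,0,0,0,-0.005,0,0],[0,0,0,0,-0.01,0,0],[0,0,0,0,-0.015,0,0]])

```text
t: 14.08
ee_pos: [430.3, -77.2, 119.9]
orientation: [0.126, 3.137, 0.003]
ft_force: [0.9, 10.5, 11.4]
width: 0.4
grasp_force: 7.0
```

servo_tool(rows=[[0,0,0,0,-0.005,0,0],[0,0,0,0,-0.01,0,0],[0,0,0,0,-0.015,0,0]])

```text
t: 14.45
ee_pos: [430.0, -80.2, 119.9]
orientation: [0.126, 3.137, 0.003]
ft_force: [0.5, 9.5, 11.4]
width: 0.6
grasp_force: 7.0
```

servo_tool(rows=[[0,0,0,0,-0.005,0,0],[0,0,0,0,-0.01,0,0],[0,0,0,0,-0.015,0,0]])

```text
t: 14.82
ee_pos: [429.8, -83.2, 119.9]
orientation: [0.126, 3.137, 0.003]
ft_force: [-0.1, 9.1, 10.1]
width: 0.5
grasp_force: 6.3
```

servo_tool(rows=[[0,0,0,0,-0.005,0,0],[0,0,0,0,-0.01,0,0],[0,0,0,0,-0.015,0,0]])

```text
t: 15.2
ee_pos: [429.4, -86.1, 119.8]
orientation: [0.126, 3.137, 0.003]
ft_force: [0.2, 10.1, 8.8]
width: 0.5
grasp_force: 6.2
```

servo_tool(rows=[[0,0,0,0,-0.005,0,0],[0,0,0,0,-0.01,0,0],[0,0,0,0,-0.015,0,0]])

```text
t: 15.58
ee_pos: [429.2, -89.1, 119.8]
orientation: [0.126, 3.137, 0.003]
ft_force: [0.9, 9.7, 10.3]
width: 0.8
grasp_force: 6.2
```

servo_tool(rows=[[0,0,0,0,-0.005,0,0],[0,0,0,0,-0.01,0,0],[0,0,0,0,-0.015,0,0]])

```text
t: 15.95
ee_pos: [428.9, -92.1, 119.8]
orientation: [0.126, 3.137, 0.003]
ft_force: [1.3, 9.7, 10.2]
width: 0.2
grasp_force: 6.3
```

servo_tool(rows=[[0,0,0,0,-0.005,0,0],[0,0,0,0,-0.01,0,0],[0,0,0,0,-0.015,0,0]])

```text
t: 16.32
ee_pos: [428.7, -95.1, 119.8]
orientation: [0.126, 3.137, 0.003]
ft_force: [0.5, 9.3, 10.6]
width: 0.2
grasp_force: 6.3
```

servo_tool(rows=[[0,0,0,0,-0.005,0,0],[0,0,0,0,-0.01,0,0],[0,0,0,0,-0.015,0,0]])

```text
t: 16.7
ee_pos: [428.4, -97.7, 119.8]
orientation: [0.127, 3.137, 0.004]
ft_force: [1.3, 13.9, 11.7]
width: 0.5
grasp_force: 8.2
```

servo_tool(rows=[[0,0,0,0,-0.005,0,0],[0,0,0,0,-0.01,0,0],[0,0,0,0,-0.01,0,0]])

```text
t: 17.08
ee_pos: [428.2, -98.9, 119.8]
orientation: [0.127, 3.137, 0.006]
ft_force: [2.6, 19.2, 11.7]
width: 0.5
grasp_force: 11.5
```

servo_tool(rows=[[0,0,0,0,0.004,0,0],[0,0,0,0,0.004,0,0]])

```text
t: 17.32
ee_pos: [428.3, -98.9, 119.8]
orientation: [0.126, 3.137, 0.003]
ft_force: [0.8, 12.0, 11.8]
width: 0.4
grasp_force: 8.9
```

```bash
python3 - <<'E'
import numpy as np
def M(t):
    x=-182-11*np.cos(t);z=11.5+11*np.sin(t)
    return np.array([x*np.cos(t)+z*np.sin(t),-x*np.sin(t)+z*np.cos(t)])
for t in np.arange(0,.8,.03): print(round(t,2),((M(t)-M(0))/200).round(4))
E
python3 -c "
import b
b.where('side5')"
```

```text
0.0 [0. 0.]
0.03 [0.0022 0.0306]
0.06 [0.0055 0.061 ]
0.09 [0.0097 0.0914]
0.12 [0.015  0.1216]
0.15 [0.0213 0.1516]
0.18 [0.0285 0.1814]
0.21 [0.0368 0.2109]
0.24 [0.046  0.2401]
0.27 [0.0561 0.2689]
0.3 [0.0672 0.2974]
0.33 [0.0793 0.3255]
0.36 [0.0922 0.3531]
0.39 [0.1061 0.3803]
0.42 [0.1208 0.407 ]
0.45 [0.1364 0.4332]
0.48 [0.1528 0.4588]
0.51 [0.1701 0.4838]
0.54 [0.1881 0.5082]
0.57 [0.2069 0.5319]
0.6 [0.2265 0.555 ]
0.63 [0.2468 0.5774]
0.66 [0.2677 0.5991]
0.69 [0.2893 0.6201]
0.72 [0.3116 0.6403]
0.75 [0.3345 0.6597]
0.78 [0.3579 0.6784]
tcp hopper -112.5 -0.2 119.8 F [ 0.8 12.  11.8] q [-0.26  0.32  2.1   0.    0.71 -1.75]Traceback (most recent call last):
  File "<string>", line 3, in <module>
    b.where('side5')
    ~~~~~~~^^^^^^^^^
  File "b.py", line 11, in where
    print('sidewall x',np.percentile(s[:,0],[2,98]).round(1),'y',np.median(s[s[:,1]>0][:,1]).round(1),np.median(s[s[:,1]<0][:,1]).round(1),'interior z>142',np.percentile(w[:,0],[2,98]).round(1),w.mean(0).round(1))
                       ~~~~~~~~~~~~~^^^^^^^^^^^^^^^
    return _quantile_unchecked(
        a, q, axis, out, overwrite_input, method, keepdims, weights)
    return _ureduce(a,
                    func=_quantile_ureduce_func,
    ...<5 lines>...
                    overwrite_input=overwrite_input,
                    method=method)
    r = func(a, **kwargs)
    result = _quantile(arr,
                       quantiles=q,
    ...<2 lines>...
                       out=out,
                       weights=wgt)
    slices_having_nans = np.isnan(arr[-1, ...])
                                  ~~~^^^^^^^^^
IndexError: index -1 is out of bounds for axis 0 with size 0
```

The boat is home, with a clear rise in force against the bar. I'll start tipping gently.

servo_tool(rows=[[0,0,0,0,0,-0.008,0],[0,0,0,0,-0.001,-0.018,0],[0,0,0,0,-0.002,-0.031,0],[0,0,0,0,-0.004,-0.046,0],[0,0,0,0,-0.006,-0.061,0],[0,0,0,0,-0.006,-0.061,0]])

```text
t: 18.12
ee_pos: [427.2, -100.2, 131.2]
orientation: [-0.126, -3.139, -0.004]
ft_force: [1.7, 9.1, 1.0]
width: 0.6
grasp_force: 5.6
```

```bash
cat > v.py <<'E'
import sys
from m import *
P=[419.7,-211,-1.649]
f=sys.argv[1]
o=ctrl.get_obs();im,d=snap('side',f)
a=cv2.resize(im[150:290,270:470],(800,560),interpolation=cv2.INTER_CUBIC);cv2.imwrite('pics/'+f+'.png',a[:,:,::-1])
H=cloud('side',d,P,[(-95,-6),(-7,7),(100,300)])
q=o['ee_pos'][:2]-P[:2];c,si=np.cos(P[2]),np.sin(P[2])
print('tcp hopper',(c*q[0]+si*q[1]).round(1),(-si*q[0]+c*q[1]).round(1),o['ee_pos'][2].round(1),'F',o['ft_force'].round(1),'q',o['qpos'].round(2))
for x in range(-95,-5,8):
    w=H[(H[:,0]>=x)&(H[:,0]<x+8)]; print(x,len(w),np.median(w[:,2]).round(1) if len(w) else '',end='; ')
E
python3 v.py s6
```

```text
tcp hopper -111.1 -1.2 131.2 F [1.7 9.1 1. ] q [-0.26  0.3   2.1   0.    0.74 -1.75]
-95 11 134.0; -87 12 133.7; -79 11 133.9; -71 23 134.5; -63 10 133.1; -55 20 134.1; -47 27 251.2; -39 28 132.8; -31 24 132.1; -23 13 131.3; -15 15 129.0; -7 0 ;
```

View pics/s6.png

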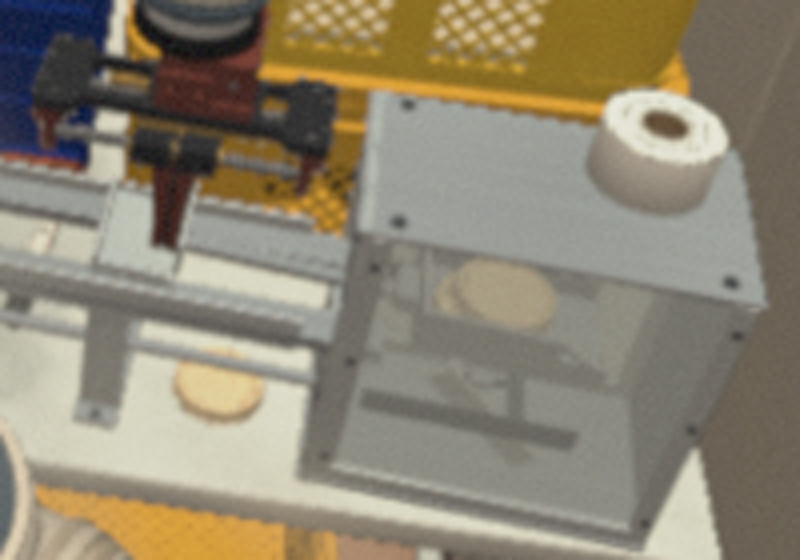

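The boat is tipping. Its tail plate has lifted to about (140,240) and the caps are still in the tray at (500,290), seen through the pane. I'll continue along the arc.

servo_tool(rows=[[0,0,0,-0.003,0,-0.015,0],[0,0,0,-0.003,-0.001,-0.03,0],[0,0,0,-0.003,-0.007,-0.06,0],[0,0,0,-0.003,-0.013,-0.09,0],[0,0,0,-0.003,-0.02,-0.12,0],[0,0,0,-0.003,-0.028,-0.15,0],[0,0,0,-0.003,-0.038,-0.179,0],[0,0,0,-0.003,-0.048,-0.208,0],[0,0,0,-0.003,-0.059,-0.236,0],[0,0,0,-0.003,-0.059,-0.236,0]])

```text
t: 19.42
ee_pos: [427.1, -112.3, 178.8]
orientation: [0.126, 3.139, 0.003]
ft_force: [-0.2, 8.3, 4.0]
width: 0.5
grasp_force: 4.4
```

```bash
python3 v.py s7
```

```text
tcp hopper -99.0 -0.3 178.8 F [-0.2  8.3  4. ] q [-0.29  0.22  2.06  0.    0.86 -1.78]
-95 4 186.6; -87 16 195.2; -79 15 173.0; -71 14 170.7; -63 15 169.6; -55 14 165.7; -47 14 163.9; -39 15 161.5; -31 15 158.7; -23 14 156.4; -15 11 154.0; -7 3 151.9;
```

servo_tool(rows=[[0,0,0,0,-0.005,-0.014,0],[0,0,0,0,-0.012,-0.028,0],[0,0,0,0,-0.025,-0.056,0],[0,0,0,0,-0.039,-0.083,0],[0,0,0,0,-0.053,-0.11,0],[0,0,0,0,-0.069,-0.136,0],[0,0,0,0,-0.085,-0.161,0],[0,0,0,0,-0.102,-0.186,0],[0,0,0,0,-0.12,-0.211,0],[0,0,0,0,-0.12,-0.211,0]])

```text
t: 20.72
ee_pos: [425.4, -136.5, 221.2]
orientation: [0.126, 3.138, 0.003]
ft_force: [0.2, 6.7, 4.6]
width: 0.5
grasp_force: 4.7
```

```bash
python3 v.py s8
```

```text
tcp hopper -74.8 -0.1 221.2 F [0.2 6.7 4.6] q [-0.34  0.16  2.01  0.    0.97 -1.83]
-95 13 227.7; -87 5 223.9; -79 9 242.9; -71 3 224.6; -63 14 232.0; -55 18 208.3; -47 15 203.5; -39 12 198.8; -31 17 192.4; -23 16 187.5; -15 16 181.3; -7 3 180.2;
```

servo_tool(rows=[[0,0,0,0,-0.009,-0.012,0],[0,0,0,0,-0.019,-0.024,0],[0,0,0,0,-0.038,-0.047,0],[0,0,0,0,-0.059,-0.069,0],[0,0,0,0,-0.08,-0.091,0],[0,0,0,0,-0.1,-0.112,0],[0,0,0,0,-0.1,-0.112,0],[0,0,0,0,-0.1,-0.112,0],[0,0,0,0,-0.1,-0.112,0],[0,0,0,0,-0.1,-0.112,0]])

```text
t: 22.02
ee_pos: [423.9, -156.4, 243.5]
orientation: [0.125, 3.138, 0.002]
ft_force: [0.8, 4.6, 6.9]
width: 0.6
grasp_force: 4.5
```

```bash
python3 v.py s9
```

```text
tcp hopper -54.8 -0.1 243.5 F [0.8 4.6 6.9] q [-0.38  0.14  1.98  0.    1.03 -1.87]
-95 11 271.1; -87 13 262.8; -79 11 255.7; -71 13 249.0; -63 1 238.5; -55 8 253.2; -47 10 248.3; -39 18 252.6; -31 16 219.7; -23 17 214.5; -15 14 203.7; -7 2 198.1;
```

View pics/s9.png

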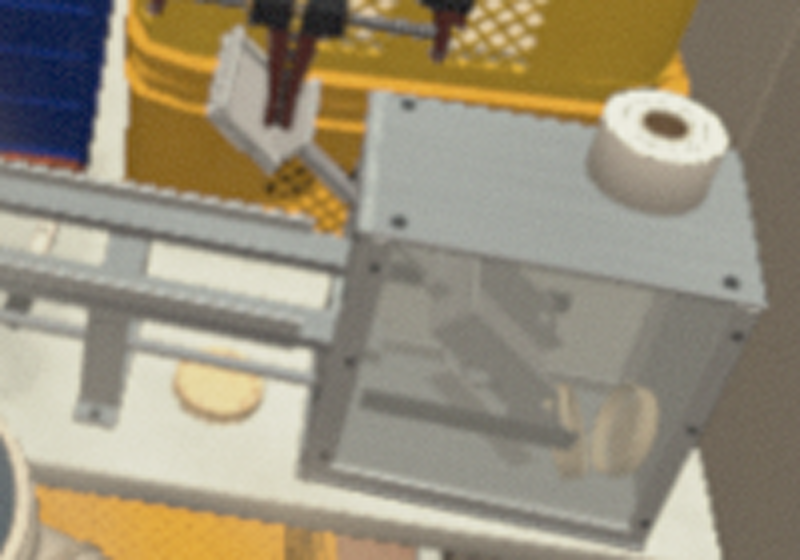

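Both caps have left the tray. They show at crop (567,430) and (625,430) by the end wall, one of them beside the nose. I'll check their 3D positions and whether they are still moving.

servo_tool(rows=[[0,0,0,0,-0.01,-0.01,0],[0,0,0,0,-0.02,-0.019,0],[0,0,0,0,-0.02,-0.019,0],[0,0,0,0,-0.02,-0.019,0],[0,0,0,0,-0.02,-0.019,0],[0,0,0,0,-0.02,-0.019,0]])

```text
t: 22.82
ee_pos: [423.6, -160.4, 247.3]
orientation: [0.125, 3.138, 0.002]
ft_force: [0.1, 4.3, 6.0]
width: 0.7
grasp_force: 4.4
```

```bash
cat > caps.py <<'E'
import sys
from m import *
P=[419.7,-211,-1.649]
f=sys.argv[1]
d=np.load(f+'.npy')
H=cloud('side',d,P,[(5,218),(-64,64),(3,200)])
g=H[H[:,0]>120]
print(f,len(H))
for x in range(100,220,12):
  print(x,[(len(q),int(np.median(q[:,2]))) if len(q:=H[(H[:,0]>=x)&(H[:,0]<x+12)&(H[:,1]>=y)&(H[:,1]<y+16)]) else 0 for y in range(-64,64,16)])
E
python3 caps.py s9; python3 v.py s10
python3 - <<'E'
import cv2,numpy as np
a=cv2.imread('pics/s9.png').astype(int);b=cv2.imread('pics/s10.png').astype(int)
for n,i in(('9',a),('10',b)):
    m=(i[:,:,2]-i[:,:,0]>38)[340:520,480:700]
    k,l,s,c=cv2.connectedComponentsWithStats(m.astype('uint8'))
    print(n,[(s[j].tolist(),c[j].round().tolist()) for j in range(1,k) if s[j,4]>150])
E
```

```text
s9 4115
100 [(251, 117), 0, 0, 0, 0, 0, 0, 0]
112 [(237, 124), 0, 0, 0, 0, 0, 0, 0]
124 [(248, 122), 0, 0, 0, 0, 0, 0, 0]
136 [(256, 123), 0, 0, 0, 0, 0, 0, 0]
148 [(256, 119), 0, 0, 0, 0, 0, 0, 0]
160 [(271, 117), 0, 0, 0, 0, 0, 0, 0]
172 [(258, 117), 0, 0, 0, 0, 0, 0, 0]
184 [(261, 118), 0, 0, 0, 0, 0, 0, 0]
196 [(264, 113), 0, 0, 0, 0, 0, 0, 0]
208 [(90, 85), 0, 0, 0, 0, 0, 0, 0]
tcp hopper -50.8 -0.1 247.3 F [0.1 4.3 6. ] q [-0.39  0.13  1.97  0.    1.04 -1.88]
-95 6 274.0; -87 11 280.4; -79 14 263.8; -71 15 256.6; -63 6 251.5; -55 8 242.2; -47 3 249.7; -39 17 255.6; -31 19 224.5; -23 16 216.7; -15 16 208.5; -7 2 206.8; 9 [([161, 55, 14, 52, 395], [167.0, 80.0])]
10 [([157, 54, 18, 51, 444], [167.0, 80.0]), ([114, 73, 15, 37, 162], [122.0, 87.0])]
```

Run:
```python
from m import *
P=[419.7,-211,-1.649]
th=.71;B=np.array([80.5,108.5])
pts=[(x,y,z) for x in(150,180,200,222) for y in(0,) for z in(6,37,69)]
bx=lambda x,z:(B[0]+x*np.cos(th)+(z+6.5)*np.sin(th),B[1]-x*np.sin(th)+(z+6.5)*np.cos(th))
for y in(-41,0,41): pts.append((bx(85,0)[0],y,bx(85,0)[1]))
uv=(proj('side',H2W(P,pts))-[270,150])*4
for a,b in zip(pts,uv):print(np.round(a),b.round())
a=cv2.imread('pics/s10.png')[320:500,400:700];cv2.imwrite('pics/s10c.png',cv2.resize(a,(800,480),interpolation=cv2.INTER_CUBIC))
```

```text
[150   0   6] [529. 446.]
[150   0  37] [541. 416.]
[150   0  69] [554. 383.]
[180   0   6] [575. 455.]
[180   0  37] [588. 425.]
[180   0  69] [602. 393.]
[200   0   6] [606. 462.]
[200   0  37] [620. 432.]
[200   0  69] [634. 399.]
[222   0   6] [640. 469.]
[222   0  37] [654. 439.]
[222   0  69] [670. 407.]
[149. -41.  58.] [549. 442.]
[149.   0.  58.] [548. 394.]
[149.  41.  58.] [547. 349.]
```

View pics/s10c.png

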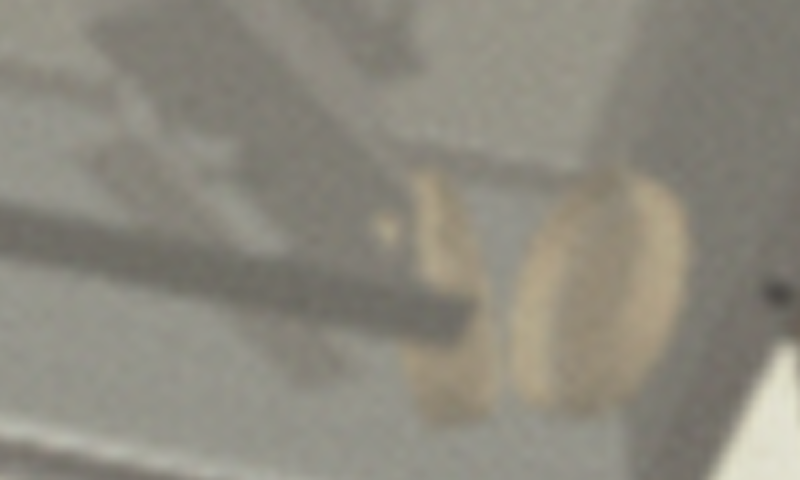

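Both caps stand upright on the hopper floor, one against the end wall and one next to the nose at crop (450,300). I'll bring the boat level slowly along the same arc.

servo_tool(rows=[[0,0,0,0,0.009,0.009,0],[0,0,0,0,0.019,0.019,0],[0,0,0,0,0.04,0.04,0],[0,0,0,0,0.061,0.062,0],[0,0,0,0,0.0815,0.084,0],[0,0,0,0,0.101,0.107,0],[0,0,0,0,0.12,0.131,0],[0,0,0,0,0.138,0.155,0],[0,0,0,0,0.155,0.18,0],[0,0,0,0,0.155,0.18,0]])

```text
t: 24.12
ee_pos: [425.8, -128.9, 210.9]
orientation: [0.125, 3.139, 0.004]
ft_force: [1.4, 7.2, 6.5]
width: 0.2
grasp_force: 4.5
```

```bash
python3 v.py s11
```

```text
tcp hopper -82.3 -0.3 210.9 F [1.4 7.2 6.5] q [-0.32  0.17  2.02  0.    0.95 -1.82]
-95 6 209.4; -87 10 239.0; -79 3 203.0; -71 15 223.3; -63 13 197.2; -55 15 192.7; -47 13 188.8; -39 13 185.2; -31 15 181.2; -23 17 176.9; -15 14 172.9; -7 2 168.2;
```

servo_tool(rows=[[0,0,0,0,0.008,0.013,0],[0,0,0,0,0.0165,0.026,0],[0,0,0,0,0.032,0.052,0],[0,0,0,0,0.047,0.079,0],[0,0,0,0,0.061,0.106,0],[0,0,0,0,0.074,0.1335,0],[0,0,0,0,0.086,0.162,0],[0,0,0,0,0.097,0.19,0],[0,0,0,0,0.107,0.219,0],[0,0,0,0,0.107,0.219,0]])

```text
t: 25.42
ee_pos: [427.1, -107.5, 166.7]
orientation: [-0.126, -3.138, -0.004]
ft_force: [0.6, 8.0, 3.7]
width: 0.3
grasp_force: 4.5
```

```bash
python3 v.py s12
```

```text
tcp hopper -103.8 -0.7 166.7 F [0.6 8.  3.7] q [-0.28  0.24  2.07  0.    0.84 -1.77]
-95 14 179.6; -87 10 159.0; -79 13 157.7; -71 13 156.1; -63 22 156.2; -55 14 152.7; -47 18 152.5; -39 23 287.3; -31 28 198.7; -23 29 149.3; -15 11 142.9; -7 1 138.5;
```

servo_tool(rows=[[0,0,0,0,0.004,0.014,0],[0,0,0,0,0.009,0.029,0],[0,0,0,0,0.0175,0.059,0],[0,0,0,0,0.025,0.088,0],[0,0,0,0,0.031,0.118,0],[0,0,0,0,0.036,0.149,0],[0,0,0,0,0.04,0.179,0],[0,0,0,0,0.042,0.2,0],[0,0,0,0,0.043,0.216,0],[0,0,0,0,0.043,0.224,0]])

```text
t: 26.72
ee_pos: [428.3, -98.9, 122.5]
orientation: [0.126, 3.139, 0.004]
ft_force: [0.2, 12.2, 8.4]
width: 0.1
grasp_force: 6.1
```

servo_tool(rows=[[0,0,0,0,0.0,0.006,0],[0,0,0,0,0.001,0.012,0],[0,0,0,0,0.001,0.015,0],[0,0,0,0,0.001,0.015,0]])

```text
t: 27.22
ee_pos: [428.5, -98.9, 119.8]
orientation: [0.126, 3.138, 0.003]
ft_force: [0.4, 11.1, 11.1]
width: 0.3
grasp_force: 8.5
```

```bash
python3 v.py s13
```

```text
tcp hopper -112.5 0.0 119.8 F [ 0.4 11.1 11.1] q [-0.26  0.32  2.1   0.    0.72 -1.75]
-95 11 124.3; -87 12 123.6; -79 23 289.0; -71 25 125.0; -63 15 123.6; -55 21 126.9; -47 26 126.2; -39 25 240.6; -31 25 126.5; -23 11 126.0; -15 13 124.2; -7 2 124.1;
```

servo_tool(rows=[[0,0,0,0,0.01,0,0],[0,0,0,0,0.03,0,0],[0,0,0,0,0.05,0,0],[0,0,0,0,0.07,0,0],[0,0,0,0,0.09,0,0],[0,0,0,0,0.11,0,0],[0,0,0,0,0.125,0,0],[0,0,0,0,0.14,0,0],[0,0,0,0,0.16,0,0],[0,0,0,0,0.18,0,0]])

```text
t: 28.52
ee_pos: [431.7, -65.0, 119.8]
orientation: [0.124, 3.137, -0.002]
ft_force: [-0.7, -4.9, 6.4]
width: 0.7
grasp_force: 3.3
```

servo_tool(rows=[[0,0,0,0,0.02,0,0],[0,0,0,0,0.05,0,0],[0,0,0,0,0.08,0,0],[0,0,0,0,0.11,0,0],[0,0,0,0,0.14,0,0],[0,0,0,0,0.17,0,0],[0,0,0,0,0.2,0,0],[0,0,0,0,0.23,0,0],[0,0,0,0,0.26,0,0],[0,0,0,0,0.28,0,0]])

```text
t: 29.78
ee_pos: [436.2, -9.2, 119.8]
orientation: [0.123, 3.137, -0.003]
ft_force: [0.2, -7.9, 6.6]
width: 0.4
grasp_force: 6.6
```

```bash
python3 v.py s14
```

```text
tcp hopper -202.5 0.6 119.8 F [ 0.2 -7.9  6.6] q [-0.05  0.32  2.11 -0.    0.71 -1.54]
-95 13 125.1; -87 13 124.8; -79 12 125.0; -71 14 123.8; -63 14 125.5; -55 13 124.4; -47 15 124.2; -39 14 123.7; -31 15 124.9; -23 14 133.3; -15 9 133.2; -7 0 ;
```

servo_tool(rows=[[0,0,0,0,0.02,0,0],[0,0,0,0,0.05,0,0],[0,0,0,0,0.08,0,0],[0,0,0,0,0.11,0,0],[0,0,0,0,0.14,0,0],[0,0,0,0,0.17,0,0],[0,0,0,0,0.2,0,0],[0,0,0,0,0.23,0,0],[0,0,0,0,0.26,0,0],[0,0,0,0,0.28,0,0]])

```text
t: 31.08
ee_pos: [440.4, 46.6, 119.8]
orientation: [0.123, 3.138, -0.003]
ft_force: [-0.4, -8.8, 9.3]
width: 0.4
grasp_force: 7.2
```

servo_tool(rows=[[0,0,0,0,0.02,0,0],[0,0,0,0,0.05,0,0],[0,0,0,0,0.08,0,0],[0,0,0,0,0.11,0,0],[0,0,0,0,0.14,0,0],[0,0,0,0,0.17,0,0],[0,0,0,0,0.2,0,0],[0,0,0,0,0.23,0,0],[0,0,0,0,0.25,0,0],[0,0,0,0,0.26,0,0]])

```text
t: 32.33
ee_pos: [444.3, 98.3, 119.8]
orientation: [0.123, 3.138, -0.003]
ft_force: [-0.8, -9.0, 9.2]
width: 0.7
grasp_force: 7.7
```

Run:
```python
from m import *
P=[419.7,-211,-1.649]
o=ctrl.get_obs();print(o['ee_pos'].round(1),o['ft_force'].round(1),o['t'])
im,d=snap('side','s15')
H=cloud('side',d,P,[(-200,-2),(-50,50),(108,170)])
s=H[(H[:,2]>138)&(abs(H[:,1])<46)];print(np.percentile(s[:,0],[1,50,99]).round(1))
f=H[(abs(H[:,1])<18)]
for x in range(-60,0,6):
    q=f[(f[:,0]>=x)&(f[:,0]<x+6)];print(x,len(q),np.median(q[:,2]).round(1) if len(q) else '')
a=np.vstack([cv2.resize(im[165:265,225:425],(800,400),interpolation=cv2.INTER_CUBIC),cv2.resize(im[210:280,340:480],(400,200),interpolation=cv2.INTER_CUBIC).repeat(1,0) @ np.eye(3) if 0 else np.zeros((0,800,3),np.uint8)])
b=cv2.resize(im[180:290,225:465],(800,367),interpolation=cv2.INTER_CUBIC)
cv2.imwrite('pics/s15.png',b[:,:,::-1])
```

```text
[444.3  98.3 119.8] [-0.8 -9.   9.2] 32.325
[-119.   -78.4  -23. ]
-60 16 117.4
-54 14 117.3
-48 17 118.3
-42 15 118.0
-36 15 117.7
-30 18 117.7
-24 19 118.1
-18 25 117.6
-12 23 117.7
-6 8 117.9
```

View pics/s15.png

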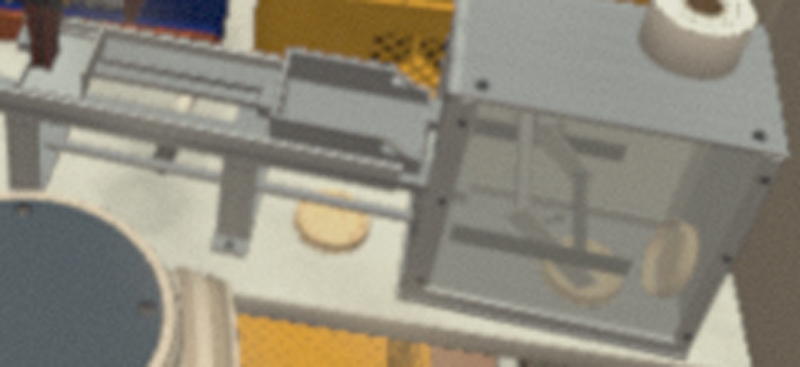

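The tray is empty. One cap lies flat on the hopper floor at (585,275) and the other leans on the end wall at (670,260). The nose, at about (430,120), is barely clear of the slot, so I'll pull about 9 mm further, ease off the rim and lift away.

servo_tool(rows=[[0,0,0,0,0.015,0,0],[0,0,0,0,0.03,0,0],[0,0,0,0,0.045,0,0],[0,0,0,0,0.045,0,0],[0,0,0,0,0.035,-0.003,0],[0,0,0,0,0.02,-0.01,0],[0,0,0,0,0.0,-0.05,0],[0,0,0,0,0.0,-0.15,0],[0,0,0,0,0.0,-0.3,0],[0,0,0,0,0.0,-0.3,0]])

```text
t: 33.62
ee_pos: [445.2, 99.3, 181.3]
orientation: [0.125, 3.135, 0.002]
ft_force: [-0.8, -0.8, 0.1]
width: 0.6
grasp_force: 0.0
```

servo_tool(rows=[[0,0,0,0,0,-0.2,0],[0,0,0,0,0,-0.4,0],[0,0,0,0,0,-0.4,0],[0,0,0,0,0,-0.4,0]])

```text
t: 34.12
ee_pos: [443.0, 99.0, 258.1]
orientation: [-0.125, -3.138, 0.001]
ft_force: [0.6, -0.6, -0.6]
width: 0.4
grasp_force: 0.0
```

Run:
```python
from m import *
P=[419.7,-211,-1.649]
o=ctrl.get_obs();print(o['ee_pos'].round(1),o['ft_force'].round(1),o['t'])
im,d=snap('side','s16')
H=cloud('side',d,P,[(-360,-2),(-50,50),(108,170)])
s=H[(H[:,2]>138)&(abs(H[:,1])<46)];s=s[s[:,0]>-200];print(np.percentile(s[:,0],[1,50,99]).round(1))
w=H[(H[:,0]<-260)&(H[:,2]>138)];print('wall',np.median(w,0).round(1))
for x in range(-330,-290,10): q=H[(H[:,0]>=x)&(H[:,0]<x+10)&(abs(H[:,1])<25)];print(x,np.median(q[:,2]).round(1))
```

```text
[443.   99.  258.1] [ 0.6 -0.6 -0.6] 34.125
[-128.1  -86.3  -32.6]
wall [-276.8   -6.6  144.5]
-330 120.3
-320 119.4
-310 119.1
-300 119.8
```

```bash
python3 -c "
from workcell import ctrl
print(ctrl.close_job())"
```

```text
the job is handed in; nothing more can be done
None
```

The job is handed in: both caps are in the hopper, one flat on the floor and one standing on edge against the end wall, and the boat lies level on the track with its nose about 12 mm clear of the slot.

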